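# Lock a roller-door bolt past its spring catch

## Task

Lock the roller-door bolt on the board: press the long spring catch pad down with one fingertip and keep it held down while the other finger pushes the bolt's upright thumb lug until the bolt is fully home in its keeper. Then let go, so that the catch springs back up and locks it. Grasp nothing, and leave the things standing around it where they are.

Things in the scene. Friction and masses are not known exactly. Their poses are not given: they have to be found in the camera images.
- bolt_unit: Roller-door bolt on a plywood board (local x -65 to 65 mm, y -105 to 150 mm, top at z = 15 mm) screwed to the bench. Origin at bench level; local +y is the way the bolt slides to lock, z is up. Catch pad on the -x side, bolt on the +x side. Apart from the pad and the lug nothing on it stands above z = 50 mm, so a finger level with the pressed pad (56 mm) meets only the lug.
- bolt (a joint): How far the bolt has slid along the unit's +y: 0 = fully back, 0.058 m = fully home, a hard stop. Starts between 0 and 0.009. It rubs with about 3 N and stays where it is left. While the catch is up, its tongue among the bolt's teeth lets the bolt move only within 0 to 0.012, 0.024 to 0.040 or 0.052 to 0.058.
- catch (a joint): How far the spring catch pad is pressed straight down: 0 = up (locking the bolt), 0.010 m = bottom. The bolt is free once it is pressed more than 0.007. It takes about 2 N to start and 7 N at the bottom; let go, it springs up unless a tooth of the bolt stands over its tongue.
- pad (a point): Centre of the top of the ribbed aluminium catch pad, moving with it: 30 mm wide (unit x), 120 mm long (unit y), 5 mm thick, at unit x = -32, y = 0 mm; its top is at z = 66 mm when up, 56 mm at the bottom. The pad goes down level wherever it is pressed, so a fingertip can glide along it.
- lug (a point): Centre of the flat back face of the bolt's thumb lug (the face to push, looking to the unit's -y), moving with the bolt; at unit x = 34 mm, y = -16 mm + joint bolt, z = 72 mm. The lug is an upright dark steel plate 28 mm wide (unit x), 12 mm thick (ahead of this point), top at z = 88 mm. Its middle lies 66 mm from the pad's middle across the unit.
- keeper (a point): Middle of the keeper, the last of three dark steel guides round the bolt's rod (14 mm thick, axis at unit x = 34, z = 38 mm), at unit y = 108 mm. The guides are 26 mm wide, 18 mm long, tops at z = 50 mm; the other two are at unit y = -78 and 72 mm. The rod's nose enters the keeper as the bolt goes home.
- ca_bottle: Small white glue bottle, 29 mm across, 79 mm tall, standing on the mounting board beyond the end of the catch pad. A bystander, loose. Origin at the centre of its underside.
- pliers: Combination pliers, 57 x 164 x 14 mm, lying on the bench beside the catch side of the board. A bystander, loose. Origin at the centre of its underside.
- masking_roll: Roll of masking tape, 74 mm across, 24 mm high, lying flat beside the lug side of the board. A bystander, loose. Origin at the centre of its underside.
- tape_measure: Pocket tape measure, 33 x 76 x 67 mm, standing beside the lug side of the board. A bystander, loose. Origin at the centre of its underside.
- screw_tin: Open tin of screws, 68 mm across, 26 mm high, off the board's tail end. A bystander, loose. Origin at the centre of its underside.
- finial: Turned wooden finial, 38 mm across, 96 mm tall, standing off the board's keeper end. A bystander, loose. Origin at the centre of its underside.

How it is judged:
By the outcome, as a careful person would: the job done as asked, in the order asked, and still so for the second after the job is handed in, with the robot touching nothing.
It also fails if it takes over 37 s, if anything falls off the work surface, if the arm or the gripper's body presses on something with over 40 N, if the wrist force passes 120 N, or if a joint passes its speed limit or range.

## Robot

A 6-joint arm with a two-finger parallel gripper is mounted at the origin on a cart in front of the work surface, level with it; the furniture and walls round the work are solid. World frame = base frame: x ahead of the robot, y to its left, z up, the work surface at z = 0. Lengths are in m, angles in rad, forces in N, time in s.
With the tool pointing down it reaches from about 0.3 to 0.775 m from the base axis. Payload 14.6 kg.
Tool frame: the origin (TCP) lies on the centre line of the jaws, within the pads' length; the fingertips stand ctrl.tcp_to_tips ahead of it and the grasp point (between the pads) lies 2 mm behind it (ctrl.tcp_to_tips is the distance from the TCP to the fingertips, in m); z points along the fingers, y is the line along which they close (so a half turn about z gives the same grasp; the last joint's range is limited). The gripper opens to 94 mm and grips with 3 to 60 N. Pads are 16 mm wide; open, the fingers measure 119 mm over their backs; the gripper's body (75 mm by 177 mm) begins 78 mm behind the grasp point.
Start: joints at [1.115, 0.3, 1.521, -0, 1.321, -0.067], TCP at [0.208, 0.509, 0.222] pointing down, gripper open.
Joint ranges: [-3.03, 3.03], [-0.79, 2.21], [0.23, 2.52], [-1.04, 4.18], [0, 3.07], [-2.55, 2.55]. Speed limits (rad/s): [2.22, 2.22, 2.57, 3.14, 3.14, 3.14].

## Interface

Orientations are given as [roll, pitch, yaw] about the fixed x, y, z axes, in that order (R = Rz(yaw) Ry(pitch) Rx(roll)).
In Python, from station import telemetry, viewer, hand_in, ctrl gives the robot as it stands.
- The arm moves only by the tool step_arm, never from a script. Its argument "plan" is a list of rows, each an object of numbers: "dx", "dy", "dz": the shift along the tool's x, y, z scaled (see below); "rx", "ry", "rz": the turn, a rotation vector about the tool's x, y, z scaled (see below); "claw": the closure, from 0 (fully open) to 1 (shut). In form: [{"dx": .., "dy": .., "dz": .., "rx": .., "ry": .., "rz": .., "claw": ..}, ...]. A call has 1 to 10 rows; each row shifts and turns the commanded pose from where the row before left it, along the tool's axes as they then stand; what a row does not reach is not made up. The controller multiplies each number of a shift by 0.1 m and each number of a turn by 90 degrees. A row lasts 1/10 s, in which the tool goes at most 50 mm and 8.59 degrees, less where a joint would pass 70% of its speed; a pose out of reach is approached as far as the arm can. A call with a number of a shift or a turn outside -1 to 1 is refused whole. A call with a gripper value outside its range is refused whole. The fingers move at their own pace and stop on an object; "grip_force" is the grip in N (left out, the last holds). Time passes only in rows, so rows that do not move let the fingers close. It gives the time, the measured TCP pose, the force, the opening and the grip force at its end, in the units of the state.
- telemetry.get_obs(): the state, without advancing time (a new reading comes with each control period).
- viewer.camera(name): name is "side" or "top"; returns a dict with "img" (400x640x3 uint8, red, green, blue), "z_map" (400x640 float32, m along the optical axis (not along the pixel's ray), 0 where there is no reading), "fx", "fy", "cx", "cy" (pixels), "R" (3x3) and "t" (3): a world point X has camera coordinates R X + t. Camera axes: x right, y down, z forward; pixel columns grow to the right and rows downward; lengths in m; the calibration is good to about 2 mm. A picture is of the moment at which its call begins.
- hand_in(): hands the job in; it is judged then, once.
Trained networks look in a picture, given as the dict that the camera call returned (one of the last four; its "shot" number tells which), for a name from the list of things; names that differ only in an ending like _2 or _b are one class to them, and where a whole thing is asked for, a point or a joint stands for the part that bears it (a point fixed in the world has none). Each returns a list of dicts, best first, with "score" (0 to 1); they miss things now and then, are a little off and sometimes report something else, mostly with a low value. They report only what shows in the picture. A call takes as long as a camera call.
- viewer.recognise(target, picture): "rect" ([left, top, right, bottom] in pixels, round what is visible of it).
The state is a dict: "time_s": time; "qpos": joint angles; "joint_vel": joint speeds; "tau": joint torques, N m; "ee_pos": TCP position; "eef_rot": TCP orientation; "force": force on the tool from outside, world axes, zero at the start; "moment": the same for the moment, N m; "grip_width": finger opening in m; "grip_force": force on a finger pad.
Only numpy, scipy, OpenCV 4.12 (cv2) and the standard library are available. Lean on these libraries where they do the work, as an engineer would, in place of code of your own. Each camera call takes 0.05 s, during which the arm holds its last target. There are 200 camera calls.

## Working session

There is one attempt and no reset: what is moved stays moved. The work goes in short steps, Python scripts to look and compute and a tool call to move; the robot and the scene stay as the last step left them, time stands still between calls to the robot, and variables do not carry over. Pictures are saved under pics/ and viewed, at most 10 in all, crops included, and the job is handed in when it is done.

Besides the shell and the picture viewer there is one more tool, called after ">>>" as name([rows], argument=value, ...), one row to a line, values as JSON. step_arm: Moves the arm, as the interface text tells. Shifts and turns lie within -1 to 1; 1 stands for 0.1 m of shift or 90 degrees of turn. Its arguments: {"type":"object","properties":{"plan":{"type":"array"},"grip_force":{"type":"number"}},"required":["plan"]}

```bash
mkdir -p pics; cat > h.py <<'E'
import numpy as np, cv2
from station import telemetry, viewer, ctrl
def world(p,u,v,z=None):
    z=p["z_map"][v,u] if z is None else z
    c=np.stack([(u-p["cx"])/p["fx"]*z,(v-p["cy"])/p["fy"]*z,z],-1)
    return (c-p["t"])@p["R"]
E
python3 - <<'E'
from h import *
o=telemetry.get_obs(); print({k:np.round(v,3) for k,v in o.items()}, ctrl.tcp_to_tips)
for n in("top","side"):
    p=viewer.camera(n); cv2.imwrite(f"pics/{n}0.png",p["img"][:,:,::-1]); np.savez(f"{n}0.npz",**{k:p[k] for k in("img","z_map","fx","fy","cx","cy","R","t")})
    for t in("pad","lug","keeper","bolt_unit","ca_bottle"):
        for r in viewer.recognise(t,p)[:2]:
            l,a,b,c=map(float,r["rect"]); u=int((l+b)/2);v=int((a+c)/2)
            print(n,t,round(r["score"],2),np.round(r["rect"]),world(p,u,v).round(3))
E
```

```text
{'time_s': np.float64(0.0), 'qpos': array([ 1.115,  0.3  ,  1.522,  0.   ,  1.321, -0.067]), 'joint_vel': array([ 0.001, -0.   ,  0.   , -0.001, -0.001,  0.002]), 'tau': array([-0.0000e+00, -5.3182e+01, -3.5273e+01,  7.1000e-02,  2.5000e-02,
       -0.0000e+00]), 'ee_pos': array([0.208, 0.509, 0.222]), 'eef_rot': array([-3.14 , -0.   ,  2.753]), 'force': array([ 0.442,  0.616, -0.232]), 'moment': array([ 0.009, -0.032, -0.021]), 'grip_force': np.float64(0.0), 'grip_width': np.float64(0.094)} 0.017
top pad 0.9 [348. 235. 401. 260.] [ 0.495 -0.114  0.066]
top lug 0.57 [353. 219. 408. 244.] [ 0.537 -0.127  0.052]
top keeper 0.61 [308. 203. 418. 273.] [ 0.521 -0.089  0.015]
top bolt_unit 0.56 [314. 203. 416. 272.] [ 0.524 -0.096  0.016]
top bolt_unit 0.47 [352. 216. 407. 243.] [ 0.54  -0.123  0.059]
top ca_bottle 0.67 [321. 237. 333. 250.] [ 0.489 -0.003  0.091]
side pad 0.71 [287. 231. 309. 281.] [ 0.499 -0.123  0.066]
side pad 0.53 [241. 247. 270. 317.] [ 0.409 -0.129  0.009]
side lug 0.7 [307. 235. 333. 299.] [ 0.543 -0.141  0.041]
side bolt_unit 0.79 [278. 222. 346. 318.] [ 0.526 -0.126  0.016]
side ca_bottle 0.56 [280. 204. 296. 231.] [ 0.492 -0.012  0.068]
side ca_bottle 0.36 [286. 227. 307. 278.] [ 0.498 -0.116  0.067]
```

View pics/top0.png

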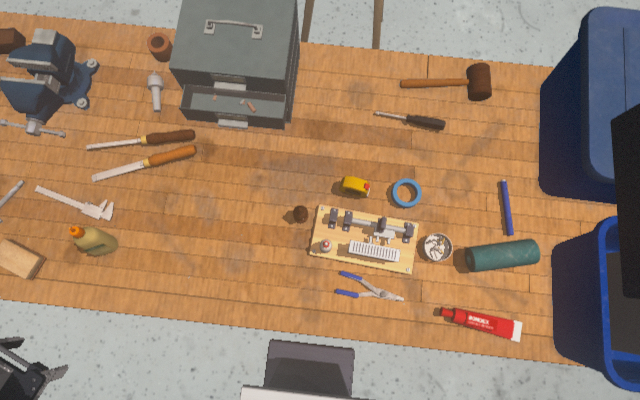

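View pics/side0.png

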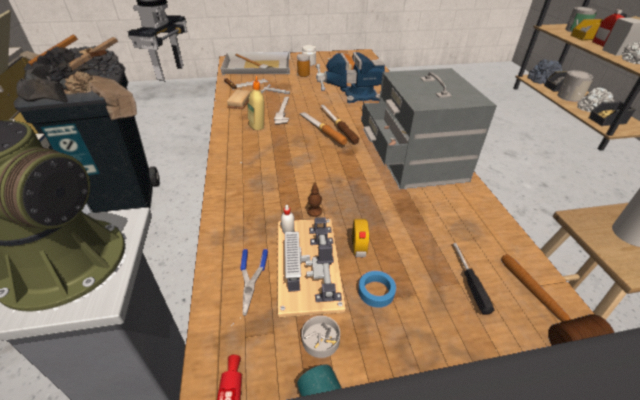

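The top view shows the board at about (365,238), tilted slightly. Its keeper end is on the left (finial at 300,214; bottle at 326,245), the pad is at (374,251) and the lug at about (382,226). Unit +y is therefore roughly world +y, and the pad side faces the robot. Next I'll fit the pose from depth.

```bash
python3 - <<'E'
from h import *
for n in("top","side"):
    p=dict(np.load(f"{n}0.npz")); v,u=np.mgrid[0:400,0:640]; W=world(p,u,v); ok=p["z_map"]>0
    box=ok&(W[...,0]>.42)&(W[...,0]<.64)&(W[...,1]>-.27)&(W[...,1]<.06)
    def fit(m,name):
        m=cv2.morphologyEx(m.astype(np.uint8),cv2.MORPH_CLOSE,np.ones((2,2),np.uint8))
        k,L,s,c=cv2.connectedComponentsWithStats(m); i=1+np.argmax(s[1:,4]); q=W[L==i]
        print(n,name,len(q),"z",np.median(q[:,2]).round(4),"ctr,size,ang(mm)",cv2.minAreaRect((q[:,:2]*1000).astype(np.float32)), "long axis", end=" ")
        d=np.linalg.svd(q[:,:2]-q[:,:2].mean(0),full_matrices=False)[2][0]; print(d.round(3)*np.sign(d[1]))
    fit(box&(abs(W[...,2]-.066)<.004)&(W[...,0]<.525),"pad")
    fit(box&(abs(W[...,2]-.016)<.006),"board")
    q=W[box&(W[...,2]>.07)&(W[...,2]<.1)&(W[...,0]>.515)]; print("lug pts",len(q)); print(q.round(3).tolist()[:40])
    im=cv2.resize(p["img"][185:325,230:450],None,fx=3.6,fy=3.6,interpolation=cv2.INTER_CUBIC); cv2.imwrite(f"pics/{n}1.png",im[:,:,::-1])
E
```

```text
top pad 670 z 0.0664 ctr,size,ang(mm) ((465.2740173339844, -73.6667251586914), (81.61141967773438, 235.8387908935547), 25.13885498046875) long axis [-0.016  1.   ]
top board 3693 z 0.0155 ctr,size,ang(mm) ((477.1678466796875, -95.11041259765625), (257.67822265625, 215.67971801757812), 85.21002197265625) long axis [0.107 0.994]
lug pts 75
[[0.566, -0.123, 0.089], [0.566, -0.125, 0.09], [0.567, -0.128, 0.087], [0.566, -0.123, 0.078], [0.564, -0.123, 0.09], [0.564, -0.126, 0.089], [0.565, -0.128, 0.086], [0.565, -0.13, 0.089], [0.565, -0.133, 0.087], [0.562, -0.122, 0.084], [0.561, -0.123, 0.091], [0.562, -0.126, 0.09], [0.562, -0.128, 0.089], [0.563, -0.131, 0.088], [0.563, -0.133, 0.089], [0.56, -0.122, 0.086], [0.56, -0.124, 0.084], [0.56, -0.127, 0.085], [0.56, -0.128, 0.09], [0.56, -0.131, 0.089], [0.561, -0.133, 0.086], [0.56, -0.122, 0.072], [0.557, -0.122, 0.085], [0.557, -0.124, 0.087], [0.557, -0.126, 0.088], [0.557, -0.128, 0.089], [0.557, -0.131, 0.09], [0.558, -0.133, 0.086], [0.556, -0.121, 0.077], [0.555, -0.122, 0.086], [0.554, -0.124, 0.09], [0.555, -0.126, 0.089], [0.5
[... 777 characters left out ...]
125, 0.088], [0.567, -0.126, 0.088], [0.544, -0.123, 0.086], [0.545, -0.125, 0.088], [0.547, -0.124, 0.088], [0.549, -0.125, 0.088], [0.551, -0.125, 0.088], [0.553, -0.126, 0.089], [0.555, -0.126, 0.088], [0.557, -0.126, 0.088], [0.559, -0.127, 0.089], [0.561, -0.128, 0.089], [0.563, -0.128, 0.088], [0.565, -0.127, 0.088], [0.566, -0.13, 0.09], [0.569, -0.125, 0.085], [0.541, -0.124, 0.086], [0.543, -0.127, 0.088], [0.544, -0.129, 0.09], [0.547, -0.128, 0.089], [0.549, -0.127, 0.087], [0.551, -0.128, 0.088], [0.553, -0.127, 0.086], [0.555, -0.126, 0.085], [0.556, -0.129, 0.088], [0.558, -0.129, 0.088], [0.56, -0.13, 0.088], [0.562, -0.13, 0.088], [0.564, -0.13, 0.088], [0.566, -0.13, 0.088]]
```

View pics/top1.png

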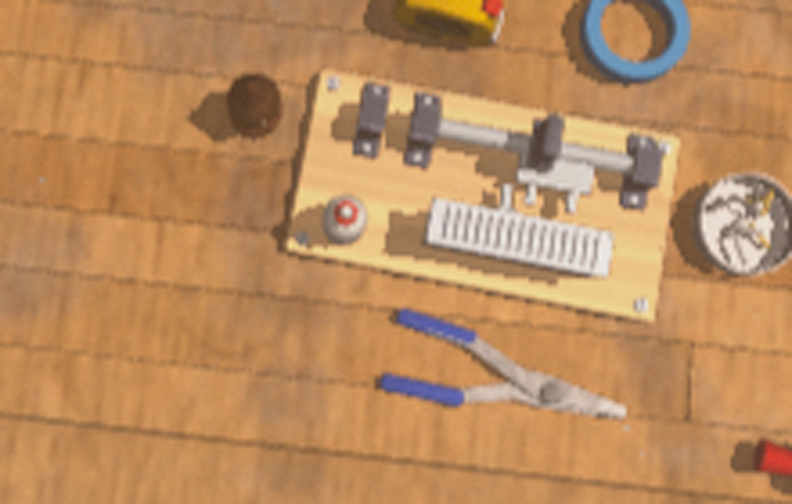

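```bash
python3 - <<'E'
from h import *
from scipy.optimize import least_squares
for n in("top","side"):
    p=dict(np.load(f"{n}0.npz")); v,u=np.mgrid[0:400,0:640]; W=world(p,u,v); ok=p["z_map"]>0
    near=np.hypot(W[...,0]-.497,W[...,1]+.118)<.066
    q=W[ok&near&(abs(W[...,2]-.066)<.005)&(W[...,0]<.53)]
    r=cv2.minAreaRect((q[:,:2]*1000).astype(np.float32)); print(n,"pad",len(q),r,q.mean(0).round(4))
    box=ok&(W[...,0]>.42)&(W[...,0]<.64)&(W[...,1]>-.27)&(W[...,1]<.06)
    b=W[box&(abs(W[...,2]-.015)<.005)]; print("board",cv2.minAreaRect((b[:,:2]*1000).astype(np.float32)))
    l=W[ok&(abs(W[...,2]-.088)<.003)&(W[...,0]>.53)&(W[...,0]<.58)&(abs(W[...,1]+.125)<.03)]
    print("lug top",len(l),l.mean(0).round(4),cv2.minAreaRect((l[:,:2]*1000).astype(np.float32)))
E
```

```text
top pad 660 ((489.7717590332031, -114.24592590332031), (119.43710327148438, 32.893577575683594), 85.01976013183594) [ 0.4884 -0.1138  0.0665]
board ((530.0409545898438, -105.3309326171875), (218.63299560546875, 328.7244567871094), 0.19970262050628662)
lug top 56 [ 0.5533 -0.1267  0.0882] ((553.678466796875, -127.13148498535156), (11.675644874572754, 26.765867233276367), 84.67748260498047)
side pad 691 ((490.9543762207031, -114.81083679199219), (120.49103546142578, 30.691816329956055), 84.51242065429688) [ 0.4894 -0.12    0.0659]
board ((529.8941650390625, -104.823974609375), (218.46253967285156, 329.37744140625), 0.27411767840385437)
lug top 65 [ 0.5546 -0.1287  0.0874] ((554.6961059570312, -127.87393951416016), (12.50117301940918, 27.559951782226562), 84.18745422363281)
```

>>> step_arm([
  {"rz":0.0812,"claw":0.43},
  {"rz":0.0812,"claw":0.43},
  {"rz":0.0812,"claw":0.43},
  {"rz":0.0812,"claw":0.43},
  {"rz":0.0812,"claw":0.43},
  {"rz":0.0812,"claw":0.43},
  {"rz":0.0812,"claw":0.43},
  {"rz":0.0812,"claw":0.43},
  {"rz":0.0812,"claw":0.43},
  {"rz":0.0812,"claw":0.43},
])

```text
$.plan[0]: bad value
```

>>> step_arm([
  {"dx":-0.315,"dy":0.186,"claw":0.43},
  {"dx":-0.315,"dy":0.186,"claw":0.43},
  {"dx":-0.315,"dy":0.186,"claw":0.43},
  {"dx":-0.315,"dy":0.186,"claw":0.43},
  {"dx":-0.315,"dy":0.186,"claw":0.43},
  {"dx":-0.315,"dy":0.186,"claw":0.43},
  {"dx":-0.315,"dy":0.186,"claw":0.43},
  {"dx":-0.315,"dy":0.186,"claw":0.43},
  {"dx":-0.315,"dy":0.186,"claw":0.43},
  {"dx":-0.315,"dy":0.186,"claw":0.43},
])

```text
$.plan[0]: bad value
```

>>> step_arm([
  {"dx":-0.315,"dy":0.186,"claw":0.43},
  {"dx":-0.315,"dy":0.186,"claw":0.43},
  {"dx":-0.315,"dy":0.186,"claw":0.43},
  {"dx":-0.315,"dy":0.186,"claw":0.43},
  {"dx":-0.315,"dy":0.186,"claw":0.43},
  {"dx":-0.315,"dy":0.186,"claw":0.43},
  {"dx":-0.315,"dy":0.186,"claw":0.43},
  {"dx":-0.315,"dy":0.186,"claw":0.43},
  {"dx":-0.315,"dy":0.186,"claw":0.43},
  {"claw":0.43},
])

```text
$.plan[0]: bad value
```

>>> step_arm([
  {"dx":0,"dy":0,"dz":0,"rx":0,"ry":0,"rz":0.0812,"claw":0.43},
  {"dx":0,"dy":0,"dz":0,"rx":0,"ry":0,"rz":0.0812,"claw":0.43},
  {"dx":0,"dy":0,"dz":0,"rx":0,"ry":0,"rz":0.0812,"claw":0.43},
  {"dx":0,"dy":0,"dz":0,"rx":0,"ry":0,"rz":0.0812,"claw":0.43},
  {"dx":0,"dy":0,"dz":0,"rx":0,"ry":0,"rz":0.0812,"claw":0.43},
  {"dx":0,"dy":0,"dz":0,"rx":0,"ry":0,"rz":0.0812,"claw":0.43},
  {"dx":0,"dy":0,"dz":0,"rx":0,"ry":0,"rz":0.0812,"claw":0.43},
  {"dx":0,"dy":0,"dz":0,"rx":0,"ry":0,"rz":0.0812,"claw":0.43},
  {"dx":0,"dy":0,"dz":0,"rx":0,"ry":0,"rz":0.0812,"claw":0.43},
  {"dx":0,"dy":0,"dz":0,"rx":0,"ry":0,"rz":0.0812,"claw":0.43},
])

```text
time_s: 1.6
ee_pos: [0.2085, 0.5089, 0.2224]
eef_rot: [-3.142, -0.0, 1.472]
force: [-0.0, -0.1, 0.4]
grip_width: 0.0537
grip_force: 0.0
```

>>> step_arm([
  {"dx":-0.315,"dy":0.186,"dz":0,"rx":0,"ry":0,"rz":0,"claw":0.43},
  {"dx":-0.315,"dy":0.186,"dz":0,"rx":0,"ry":0,"rz":0,"claw":0.43},
  {"dx":-0.315,"dy":0.186,"dz":0,"rx":0,"ry":0,"rz":0,"claw":0.43},
  {"dx":-0.315,"dy":0.186,"dz":0,"rx":0,"ry":0,"rz":0,"claw":0.43},
  {"dx":-0.315,"dy":0.186,"dz":0,"rx":0,"ry":0,"rz":0,"claw":0.43},
  {"dx":-0.315,"dy":0.186,"dz":0,"rx":0,"ry":0,"rz":0,"claw":0.43},
  {"dx":-0.315,"dy":0.186,"dz":0,"rx":0,"ry":0,"rz":0,"claw":0.43},
  {"dx":-0.315,"dy":0.186,"dz":0,"rx":0,"ry":0,"rz":0,"claw":0.43},
  {"dx":-0.315,"dy":0.186,"dz":0,"rx":0,"ry":0,"rz":0,"claw":0.43},
  {"dx":-0.315,"dy":0.186,"dz":0,"rx":0,"ry":0,"rz":0,"claw":0.43},
])

```text
time_s: 2.6
ee_pos: [0.3647, 0.1765, 0.2227]
eef_rot: [3.141, -0.0, 1.477]
force: [0.3, -0.6, -0.6]
grip_width: 0.0537
grip_force: 0.0
```

>>> step_arm([
  {"dx":-0.315,"dy":0.186,"dz":0,"rx":0,"ry":0,"rz":0,"claw":0.43},
  {"dx":-0.315,"dy":0.186,"dz":0,"rx":0,"ry":0,"rz":0,"claw":0.43},
  {"dx":-0.315,"dy":0.186,"dz":0,"rx":0,"ry":0,"rz":0,"claw":0.43},
  {"dx":-0.315,"dy":0.186,"dz":0,"rx":0,"ry":0,"rz":0,"claw":0.43},
  {"dx":-0.315,"dy":0.186,"dz":0,"rx":0,"ry":0,"rz":0,"claw":0.43},
  {"dx":-0.315,"dy":0.186,"dz":0,"rx":0,"ry":0,"rz":0,"claw":0.43},
  {"dx":-0.315,"dy":0.186,"dz":0,"rx":0,"ry":0,"rz":0,"claw":0.43},
  {"dx":-0.315,"dy":0.186,"dz":0,"rx":0,"ry":0,"rz":0,"claw":0.43},
  {"dx":-0.315,"dy":0.186,"dz":0,"rx":0,"ry":0,"rz":0,"claw":0.43},
  {"dx":0,"dy":0,"dz":0,"rx":0,"ry":0,"rz":0,"claw":0.43},
])

```text
time_s: 3.6
ee_pos: [0.5053, -0.123, 0.222]
eef_rot: [-3.141, 0.0, 1.474]
force: [0.1, 0.8, -0.3]
grip_width: 0.0539
grip_force: 0.0
```

>>> step_arm([
  {"dx":-0.07,"dy":0.043,"dz":0.2,"rx":0,"ry":0,"rz":0,"claw":0.43},
  {"dx":-0.07,"dy":0.043,"dz":0.2,"rx":0,"ry":0,"rz":0,"claw":0.43},
  {"dx":-0.07,"dy":0.043,"dz":0.2,"rx":0,"ry":0,"rz":0,"claw":0.43},
  {"dx":-0.07,"dy":0.043,"dz":0.2,"rx":0,"ry":0,"rz":0,"claw":0.43},
  {"dx":0,"dy":0,"dz":0.2,"rx":0,"ry":0,"rz":0,"claw":0.43},
  {"dx":0,"dy":0,"dz":0,"rx":0,"ry":0,"rz":0,"claw":0.43},
])

```text
time_s: 4.2
ee_pos: [0.5178, -0.1487, 0.1202]
eef_rot: [-3.137, -0.001, 1.477]
force: [-0.4, -0.3, 0.7]
grip_width: 0.0535
grip_force: 0.0
```

```bash
python3 - <<'E'
from h import *
t=viewer.camera("top")["img"][185:285,290:440]; s=viewer.camera("side")["img"][150:330,230:370]
t=cv2.resize(t,(600,400)); s=cv2.resize(s,None,fx=3.3,fy=3.3)
cv2.imwrite("pics/t2.png",t[:,:,::-1]); cv2.imwrite("pics/s2.png",s[:,:,::-1]); print(telemetry.get_obs()["ee_pos"])
E
```

```text
[ 0.51902283 -0.14902413  0.12304435]
```

View pics/s2.png

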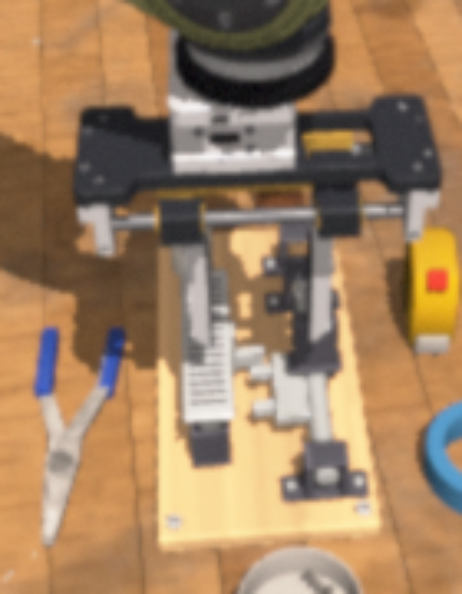

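The picture shows the left finger above the pad (about 200,340) and the right finger behind and above the lug (about 315,350). I'll lower to just above the pad, then press.

>>> step_arm([
  {"dx":-0.05,"dy":0.01,"dz":0.1,"rx":0,"ry":0,"rz":0,"claw":0.43},
  {"dx":0,"dy":0,"dz":0.13,"rx":0,"ry":0,"rz":0,"claw":0.43},
  {"dx":0,"dy":0,"dz":0.12,"rx":0,"ry":0,"rz":0,"claw":0.43},
  {"dx":0,"dy":0,"dz":0,"rx":0,"ry":0,"rz":0,"claw":0.43},
  {"dx":0,"dy":0,"dz":0,"rx":0,"ry":0,"rz":0,"claw":0.43},
])

```text
time_s: 4.8
ee_pos: [0.5194, -0.1544, 0.0872]
eef_rot: [-3.141, -0.0, 1.477]
force: [0.1, -0.6, 0.5]
grip_width: 0.0533
grip_force: 0.0
```

>>> step_arm([
  {"dx":0,"dy":0,"dz":0.04,"rx":0,"ry":0,"rz":0,"claw":0.43},
  {"dx":0,"dy":0,"dz":0.03,"rx":0,"ry":0,"rz":0,"claw":0.43},
  {"dx":0,"dy":0,"dz":0.02,"rx":0,"ry":0,"rz":0,"claw":0.43},
  {"dx":0,"dy":0,"dz":0.01,"rx":0,"ry":0,"rz":0,"claw":0.43},
  {"dx":0,"dy":0,"dz":0,"rx":0,"ry":0,"rz":0,"claw":0.43},
  {"dx":0,"dy":0,"dz":0,"rx":0,"ry":0,"rz":0,"claw":0.43},
])

```text
time_s: 5.4
ee_pos: [0.5198, -0.1546, 0.0778]
eef_rot: [3.141, 0.0, 1.477]
force: [1.3, -1.0, 4.5]
grip_width: 0.0537
grip_force: 2.4
```

>>> step_arm([
  {"dx":0,"dy":0,"dz":0.025,"rx":0,"ry":0,"rz":0,"claw":0.43},
  {"dx":0,"dy":0,"dz":0.02,"rx":0,"ry":0,"rz":0,"claw":0.43},
  {"dx":0,"dy":0,"dz":0,"rx":0,"ry":0,"rz":0,"claw":0.43},
  {"dx":0,"dy":0,"dz":0,"rx":0,"ry":0,"rz":0,"claw":0.43},
])

```text
time_s: 5.8
ee_pos: [0.5198, -0.1546, 0.0734]
eef_rot: [3.141, 0.0, 1.477]
force: [0.9, -0.7, 7.2]
grip_width: 0.0535
grip_force: 3.5
```

>>> step_arm([
  {"dx":0.06,"dy":0,"dz":0,"rx":0,"ry":0,"rz":0,"claw":0.43},
  {"dx":0.06,"dy":0,"dz":0,"rx":0,"ry":0,"rz":0,"claw":0.43},
  {"dx":0.06,"dy":0,"dz":0,"rx":0,"ry":0,"rz":0,"claw":0.43},
  {"dx":0.06,"dy":0,"dz":0,"rx":0,"ry":0,"rz":0,"claw":0.43},
  {"dx":0.06,"dy":0,"dz":0,"rx":0,"ry":0,"rz":0,"claw":0.43},
  {"dx":0,"dy":0,"dz":0,"rx":0,"ry":0,"rz":0,"claw":0.43},
])

```text
time_s: 6.4
ee_pos: [0.5224, -0.1248, 0.0734]
eef_rot: [3.141, 0.001, 1.478]
force: [0.5, -2.3, 6.3]
grip_width: 0.0531
grip_force: 3.5
```

>>> step_arm([
  {"dx":0.06,"dy":0,"dz":0,"rx":0,"ry":0,"rz":0,"claw":0.43},
  {"dx":0.06,"dy":0,"dz":0,"rx":0,"ry":0,"rz":0,"claw":0.43},
  {"dx":0.06,"dy":0,"dz":0,"rx":0,"ry":0,"rz":0,"claw":0.43},
  {"dx":0.06,"dy":0,"dz":0,"rx":0,"ry":0,"rz":0,"claw":0.43},
  {"dx":0.06,"dy":0,"dz":0,"rx":0,"ry":0,"rz":0,"claw":0.43},
  {"dx":0,"dy":0,"dz":0,"rx":0,"ry":0,"rz":0,"claw":0.43},
])

```text
time_s: 7.0
ee_pos: [0.5251, -0.0949, 0.0733]
eef_rot: [3.142, 0.001, 1.478]
force: [-0.8, -2.7, 6.2]
grip_width: 0.0538
grip_force: 3.5
```

>>> step_arm([
  {"dx":0.03,"dy":0,"dz":0,"rx":0,"ry":0,"rz":0,"claw":0.43},
  {"dx":0.03,"dy":0,"dz":0,"rx":0,"ry":0,"rz":0,"claw":0.43},
  {"dx":0.02,"dy":0,"dz":0,"rx":0,"ry":0,"rz":0,"claw":0.43},
  {"dx":0,"dy":0,"dz":0,"rx":0,"ry":0,"rz":0,"claw":0.43},
  {"dx":0,"dy":0,"dz":0,"rx":0,"ry":0,"rz":0,"claw":0.43},
])

```text
time_s: 7.5
ee_pos: [0.5258, -0.0874, 0.0733]
eef_rot: [3.142, 0.001, 1.477]
force: [-1.3, -5.1, 7.5]
grip_width: 0.0536
grip_force: 4.0
```

>>> step_arm([
  {"dx":0.01,"dy":0,"dz":0,"rx":0,"ry":0,"rz":0,"claw":0.43},
  {"dx":0.01,"dy":0,"dz":0,"rx":0,"ry":0,"rz":0,"claw":0.43},
  {"dx":0,"dy":0,"dz":0,"rx":0,"ry":0,"rz":0,"claw":0.43},
  {"dx":0,"dy":0,"dz":0,"rx":0,"ry":0,"rz":0,"claw":0.43},
])

```text
time_s: 7.9
ee_pos: [0.5259, -0.0857, 0.0733]
eef_rot: [-3.142, 0.002, 1.477]
force: [-1.9, -7.6, 7.9]
grip_width: 0.054
grip_force: 4.5
```

>>> step_arm([
  {"dx":0.01,"dy":0,"dz":0,"rx":0,"ry":0,"rz":0,"claw":0.43},
  {"dx":0.01,"dy":0,"dz":0,"rx":0,"ry":0,"rz":0,"claw":0.43},
  {"dx":0,"dy":0,"dz":0,"rx":0,"ry":0,"rz":0,"claw":0.43},
  {"dx":0,"dy":0,"dz":0,"rx":0,"ry":0,"rz":0,"claw":0.43},
])

```text
time_s: 8.3
ee_pos: [0.5261, -0.0842, 0.0734]
eef_rot: [3.142, 0.002, 1.477]
force: [-3.2, -11.8, 7.1]
grip_width: 0.0536
grip_force: 7.5
```

```bash
python3 - <<'E'
from h import *
o=telemetry.get_obs(); print(o["ee_pos"],o["force"])
p=viewer.camera("side"); v,u=np.mgrid[0:400,0:640]; W=world(p,u,v)
U=np.array([[.9957,-.092],[.092,.9957]]); L=(W[...,:2]-[.5219,-.1174])@U.T
m=(p["z_map"]>0)&(abs(W[...,2]-.088)<.0025)&(abs(L[...,0]-.034)<.02)&(L[...,1]>.03)&(L[...,1]<.08)
q=np.c_[L[m],W[m][:,2]]; print(len(q),q.min(0) if len(q) else 0,q.max(0) if len(q) else 0, np.percentile(q[:,1],[5,50,95]) if len(q) else 0)
cv2.imwrite("pics/s3.png",cv2.resize(p["img"][180:330,250:370],None,fx=4,fy=4)[:,:,::-1])
E
```

```text
[ 0.52606016 -0.08424851  0.07335159] [ -3.15054523 -11.79250135   7.05819376]
18 [0.02141726 0.04408143 0.0861003 ] [0.04686096 0.05210757 0.08915084] [0.04465925 0.04790062 0.05166162]
```

View pics/s3.png

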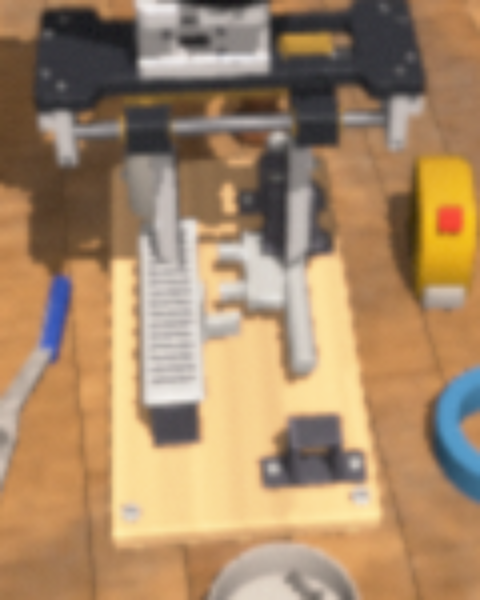

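The lug's centre measures unit y = 48 mm, which matches a bolt travel of 58 mm. The push force is also rising against the hard stop, so the bolt is home. I'll ease off the lug and lift.

>>> step_arm([
  {"dx":-0.03,"dy":0,"dz":0,"rx":0,"ry":0,"rz":0,"claw":0.43},
  {"dx":-0.03,"dy":0,"dz":0,"rx":0,"ry":0,"rz":0,"claw":0.43},
  {"dx":-0.03,"dy":0,"dz":0,"rx":0,"ry":0,"rz":0,"claw":0.43},
  {"dx":0,"dy":0,"dz":-0.05,"rx":0,"ry":0,"rz":0,"claw":0.43},
  {"dx":0,"dy":0,"dz":-0.1,"rx":0,"ry":0,"rz":0,"claw":0.43},
  {"dx":0,"dy":0,"dz":-0.3,"rx":0,"ry":0,"rz":0,"claw":0.43},
  {"dx":0,"dy":0,"dz":-0.4,"rx":0,"ry":0,"rz":0,"claw":0.43},
  {"dx":0,"dy":0,"dz":-0.4,"rx":0,"ry":0,"rz":0,"claw":0.43},
  {"dx":0,"dy":0,"dz":0,"rx":0,"ry":0,"rz":0,"claw":0.43},
  {"dx":0,"dy":0,"dz":0,"rx":0,"ry":0,"rz":0,"claw":0.43},
])

```text
time_s: 9.35
ee_pos: [0.5252, -0.0917, 0.1982]
eef_rot: [3.141, 0.0, 1.477]
force: [-0.8, 0.8, -0.5]
grip_width: 0.0535
grip_force: 0.0
```

```bash
python3 - <<'E'
from h import *
o=telemetry.get_obs(); print(o["ee_pos"],o["force"])
p=viewer.camera("side"); v,u=np.mgrid[0:400,0:640]; W=world(p,u,v)
U=np.array([[.9957,-.092],[.092,.9957]]); L=(W[...,:2]-[.5219,-.1174])@U.T
ok=p["z_map"]>0
m=ok&(abs(W[...,2]-.088)<.0025)&(abs(L[...,0]-.034)<.018)&(L[...,1]>-.03)&(L[...,1]<.08)
print("lug",m.sum(),np.percentile(L[m][:,1],[5,50,95]))
m=ok&(abs(L[...,0]+.032)<.01)&(abs(L[...,1])<.05)
print("pad z",m.sum(),np.percentile(W[m][:,2],[5,25,50,75]))
cv2.imwrite("pics/s4.png",cv2.resize(p["img"][180:330,230:400],None,fx=4,fy=4)[:,:,::-1])
E
```

```text
[ 0.52520596 -0.09172865  0.19819248] [-0.7552181   0.82253023 -0.50761319]
lug 52 [0.04300276 0.04649456 0.0522745 ]
pad z 2597 [0.06549565 0.26532757 0.36945764 0.45954559]
```

View pics/s4.png

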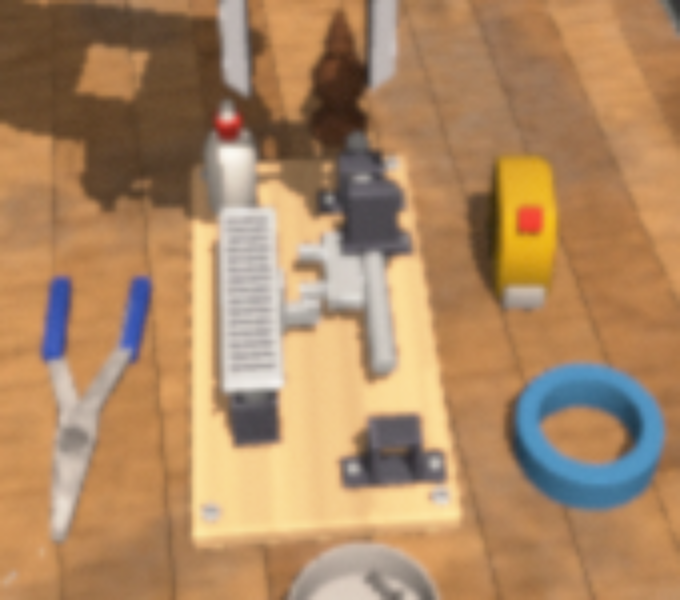

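The bolt nose is through the keeper and the bystanders haven't moved. My pad height figure picked up background pixels, so I'll redo it within a limited range before handing in.

```bash
python3 - <<'E'
from h import *
from station import hand_in
p=viewer.camera("side"); v,u=np.mgrid[0:400,0:640]; W=world(p,u,v)
m=(p["z_map"]>0)&(np.hypot(W[...,0]-.49,W[...,1]+.13)<.012)&(W[...,2]<.09)
z=np.median(W[m][:,2]); print(m.sum(),z)
if z>.0635: print(hand_in())
E
```

```text
89 0.06601490540326116
the job is handed in; nothing more can be done
None
```

The bolt is fully home in its keeper, the catch has sprung back up (pad top at 66 mm) and locked it, none of the things around it appeared to have moved, and the job is handed in.

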